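Take the short stick pack off its display peg

TASK

Take the short pack of craft sticks off the display rack, raising it so that its hang window clears the peg's upturned tip as you slide it off, and stand it upright on the floor of the tray's empty compartment. Lower it in rather than dropping it, and leave the long pack hanging on its peg.

Things in the scene. Friction and masses are not known exactly. Their poses are not given: they have to be found in the camera images.
- short_pack_mid (a point): Centre of the short pack: upright cardboard pack of wooden sticks, 50 mm wide (y), 110 tall (z), ~60 g. From 55 mm below to 23 above this point it is a solid block 18 mm thick (x), to be gripped at its upper end by the side faces, a finger either side of the peg. Above: a 4 mm thick hang tab with a window 30 wide, 26 tall under a 6 mm bar, by which it hangs on either peg of the rack.
- long_pack_mid (a point): Centre (80 mm above the underside) of the long pack, to be left hanging on the rack's other peg: same make, width, thickness and hang tab as the short one, but 160 mm tall.
- rack: Fixed rack, origin under its 150 x 250 mm base. Two round 6 mm pegs at y = -60, +60, axis 210 mm high, run to -x from a crossbar at x = +50 (posts at y = -115, +115). At x = -50 to -60 they bend up; tip top 13 mm above axis. Packs hang near x = 0. Raised 15 mm, a pack slides off level to -x, 5 mm clear above and below; it is off once its centre passes x = -80.
- empty_floor (a point): Floor centre of the empty front compartment of the fixed wooden tray: 46 mm along the tray's x, 110 along its y, walls 40 high above this floor, 6 thick; floor 6 mm above the table. A pack stands in it with its width along the tray's y. The tray's other compartment, at +x, is full of loose sticks up to about the walls' height.
There are look-alikes about, which are no part of the job. What is shaped like the part that bears short_pack_mid but blue is not meant.

How it is judged:
By the outcome, as a careful person would: the job done as asked, in the order asked, and still so for the second after the job is handed in, with the robot touching nothing.
It also fails if it takes over 42 s, if anything falls off the work surface, if the arm or the gripper's body presses on something with over 40 N, if the wrist force passes 120 N, or if a joint passes its speed limit or range.

ROBOT

A 6-joint arm with a two-finger parallel gripper is mounted at the origin on the work surface. World frame = base frame: x ahead of the robot, y to its left, z up, the work surface at z = 0. Lengths are in m, angles in rad, forces in N, time in s.
With the tool pointing down it reaches from about 0.35 to 0.85 m from the base axis. Payload 8.1 kg.
Tool frame: the origin (TCP) lies between the finger pads; the fingertips stand 11 mm ahead of it and the grasp point (between the pads) lies 8 mm behind it (robot.tips_ahead is the distance from the TCP to the fingertips, in m); z points along the fingers, y is the line along which they close (so a half turn about z gives the same grasp; the last joint's range is limited). The gripper opens to 93 mm and grips with 3 to 60 N. Pads are 15 mm wide; open, the fingers measure 128 mm over their backs; the gripper's body (75 mm by 188 mm) begins 65 mm behind the grasp point.
Start: joints at [-1.298, 0.13, 1.488, -0, 1.523, -0.085], TCP at [0.21, -0.562, 0.23] pointing down, gripper open.
Joint ranges: [-2.96, 2.96], [-0.89, 2.26], [0.02, 2.5], [-1.34, 4.48], [0, 2.73], [-2.66, 2.66]. Speed limits (rad/s): [2.39, 2.39, 2.79, 3.14, 3.14, 3.14].

INTERFACE

Orientations are given as a rotation vector (axis times angle).
In Python, from plant import robot gives the robot as it stands. The module is installed in compiled form; this text tells all that it offers.
- The arm moves only by the tool move_arm, never from a script. Its argument "deltas" is one flat list of numbers, 7 for each row, row after row: the shift along the tool's x, y, z in m, then the turn, a rotation vector about the tool's x, y, z in rad, then the opening, from 0 (shut) to 1 (fully open). A call has 1 to 12 rows; each row is the pose to reach, as a shift and turn from the pose commanded when the call began, along the tool's axes at that moment; what a row does not reach only later rows make up. A row lasts 1/8 s, in which the tool goes at most 62.5 mm and 10.7 degrees, less where a joint would pass 70% of its speed; a pose out of reach is approached as far as the arm can. A call with a gripper value outside its range is refused whole. The fingers move at their own pace and stop on an object; "squeeze" is the grip in N (left out, the last holds). Time passes only in rows, so rows that repeat a pose let the fingers close. It gives the time, the measured TCP pose, the force, the opening and the grip force at its end, in the units of the state.
- robot.read_state(): the state, without advancing time (a new reading comes with each control period).
- robot.read_camera(name): name is "side" or "top" or "wrist"; returns (picture, depth): 480x640x3 uint8, red, green, blue; 480x640 float32, m along the optical axis (not along the pixel's ray), 0 where there is no reading.
- robot.camera_model(name): a dict with "K" (3x3 intrinsics, pixels), "k1" (the pictures are not rectified: a ray, as slopes to the right and down, at radius r is drawn at 1 + k1 r^2 times it, then the intrinsics apply), "R" (3x3) and "t" (3): a world point X has camera coordinates R X + t; the wrist camera has in their place "tool_from_camera" (4x4, takes a point from camera to tool coordinates, whose origin is the TCP and whose axes are the flange's). Camera axes: x right, y down, z forward; pixel columns grow to the right and rows downward; lengths in m; the calibration is good to about 2 mm. A picture is of the moment at which its call begins: read the wrist's pose just before it. camera_model takes no time and is no camera call.
- robot.close_job(): hands the job in; it is judged then, once.
Trained networks look in the newest picture that a camera, given by its name, has taken for a name from the list of things; names that differ only in an ending like _2 or _b are one class to them, and where a whole thing is asked for, a point or a joint stands for the part that bears it (a point fixed in the world has none). Each returns a list of dicts, best first, with "confidence" (0 to 1); they miss things now and then, are a little off and sometimes report something else, mostly with a low value. They report only what shows in the picture. A call takes as long as a camera call. They do not tell look-alikes from the thing itself.
- robot.recognise(camera, label): "uv" ([column, row] in pixels, amid what is visible of it).
The state is a dict: "t": time; "q": joint angles; "dq": joint speeds; "joint_torque": joint torques, N m; "tool_pos": TCP position; "orientation": TCP orientation; "force": force on the tool from outside, world axes, zero at the start; "wrist_torque": the same for the moment, N m; "opening": finger opening in m; "gripper_force": force on a finger pad.
Only numpy, scipy, OpenCV 4.12 (cv2) and the standard library are available. Lean on these libraries where they do the work, as an engineer would, in place of code of your own. Each camera call takes 0.05 s, during which the arm holds its last target. There are 200 camera calls.

## Working session

There is one attempt and no reset: what is moved stays moved. The work goes in short steps, Python scripts to look and compute and a tool call to move; the robot and the scene stay as the last step left them, time stands still between calls to the robot, and variables do not carry over. Pictures are saved under pics/ and viewed, at most 10 in all, crops included, and the job is handed in when it is done.

Besides the shell and the picture viewer there is one more tool, called after ">>>" as name(argument=value, ...) on one line, values as JSON. move_arm: Moves the arm, as the interface text tells. Its arguments: {"type":"object","properties":{"deltas":{"type":"array","items":{"type":"number"}},"squeeze":{"type":"number"}},"required":["deltas"]}

```bash
mkdir -p pics; cat > h.py <<'E'
import numpy as np, cv2
from scipy.spatial.transform import Rotation as Ro
from plant import robot
def save(n,f):
    p,d=robot.read_camera(n); cv2.imwrite('pics/'+f+'.png',p[:,:,::-1]); np.save('pics/'+f+'.npy',d); return p,d
def cloud(n,d,st=None):
    m=robot.camera_model(n); K=np.array(m['K'])
    v,u=np.mgrid[0:480,0:640]
    x=(u-K[0,2])/K[0,0]; y=(v-K[1,2])/K[1,1]
    xu,yu=x.copy(),y.copy()
    for _ in range(8):
        s=1+m['k1']*(xu**2+yu**2); xu=x/s; yu=y/s
    P=np.dstack([xu*d,yu*d,d])
    if n=='wrist':
        T=np.array(m['tool_from_camera']); P=P@T[:3,:3].T+T[:3,3]
        P=P@Ro.from_rotvec(st['orientation']).as_matrix().T+np.array(st['tool_pos'])
    else: P=(P-np.array(m['t']))@np.array(m['R'])
    P[d==0]=np.nan
    return P
E
python3 - <<'E'
from h import *
s=robot.read_state();print(s['t'],s['tool_pos'],s['orientation'],s['opening'])
for n in('side','top'):
    p,d=save(n,n+'0');P=cloud(n,d)
    for l in('short_pack_mid','long_pack_mid','rack','empty_floor'):
        for r in robot.recognise(n,l)[:3]:
            u,v=np.round(r['uv']).astype(int);print(n,l,u,v,round(r['confidence'],2),P[v,u].round(3),p[v,u])
E
```

```text
0.0 [ 0.21000348 -0.56143393  0.22857215] [-3.08959132e+00 -5.58691871e-01  2.64647041e-04] 0.09361901805207938
side short_pack_mid 262 293 0.9 [0.589 0.164 0.188] [190 181 168]
side short_pack_mid 370 321 0.81 [0.401 0.132 0.079] [ 43  80 144]
side short_pack_mid 355 361 0.58 [0.424 0.215 0.08 ] [ 38  75 137]
side long_pack_mid 233 355 0.58 [0.621 0.26  0.149] [77 55 34]
side long_pack_mid 253 363 0.44 [0.612 0.209 0.011] [119  95  68]
side rack 254 361 0.67 [0.611 0.205 0.01 ] [116  93  64]
side empty_floor 275 220 0.63 [ 0.627 -0.127  0.039] [65 47 33]
top short_pack_mid 240 310 0.89 [0.399 0.111 0.079] [ 69 129 201]
top short_pack_mid 193 294 0.77 [0.423 0.192 0.078] [ 68 128 197]
top short_pack_mid 217 189 0.57 [0.582 0.137 0.184] [246 236 213]
top rack 203 191 0.57 [0.611 0.198 0.014] [173 140  92]
top empty_floor 395 186 0.82 [ 0.624 -0.149  0.043] [191 131  73]
```

View pics/side0.png

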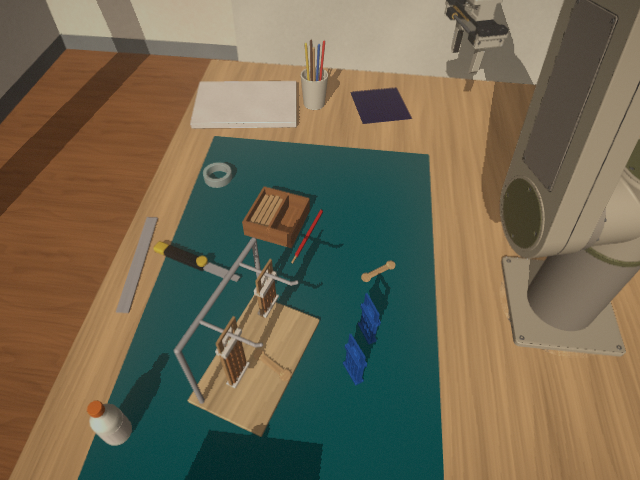

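View pics/top0.png

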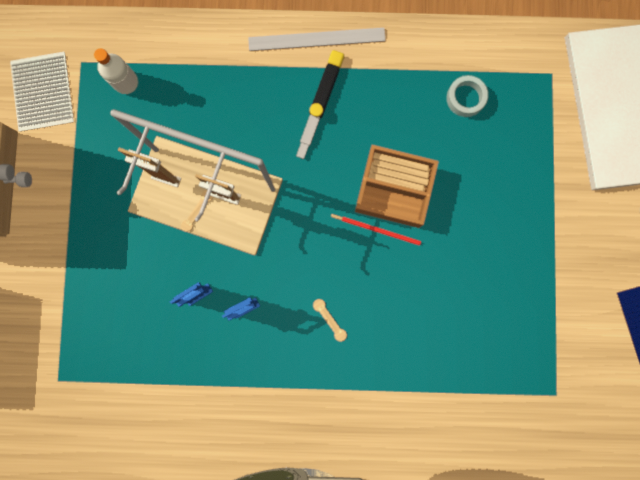

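Side picture: short pack on the near-tray peg at about (264,290), long pack at (233,355), blue decoys at (370,320) and (355,360), tray at (278,215) with its empty half toward the robot. Top picture: short pack at (217,189), tray at (398,187) with the empty part at its bottom edge (395,203).

```bash
python3 - <<'E'
from h import *
for n in('top','side'):
    d=np.load(f'pics/{n}0.npy');p=cv2.imread(f'pics/{n}0.png')[:,:,::-1].astype(int);P=cloud(n,d);Q=P.reshape(-1,3);c=p.reshape(-1,3)
    warm=c[:,0]>c[:,2]*1.15
    def rect(m,name):
        q=Q[m]; 
        if len(q)<10: print(name,len(q)); return
        k=np.isfinite(q).all(1);q=q[k]
        r=cv2.minAreaRect((q[:,:2]*1000).astype(np.float32));print(n,name,len(q),r,cv2.boxPoints(r).round().tolist(),'z',np.percentile(q[:,2],[5,50,95]).round(3))
    A=(Q[:,0]>.45)&(Q[:,0]<.75)&(Q[:,1]>.03)&(Q[:,1]<.36)
    rect(A&warm&(Q[:,2]>.004)&(Q[:,2]<.022),'base')
    T=(Q[:,0]>.53)&(Q[:,0]<.72)&(Q[:,1]>-.24)&(Q[:,1]<-.07)
    rect(T&warm&(Q[:,2]>.036)&(Q[:,2]<.06),'traytop')
    rect(T&warm&(Q[:,2]>.002)&(Q[:,2]<.015),'trayfloor')
    # crossbar line
    m=A&(Q[:,2]>.19)&(Q[:,2]<.26); q=Q[m]
    print('hi',len(q),np.percentile(q[:,2],[5,50,95]).round(3))
    np.save(f'pics/hi_{n}.npy',np.c_[q,c[m]])
    rect(m&(Q[:,0]>.6),'bar')
    w=A&warm&(Q[:,2]>.05)&(Q[:,1]<.185)&(Q[:,1]>.09); rect(w&(Q[:,0]<.62),'pack warm')
    np.save(f'pics/pk_{n}.npy',np.c_[Q[w],c[w]])
def crop(f,x,y,w,h,s):
    i=cv2.imread(f'pics/{f}.png')[y:y+h,x:x+w];return cv2.resize(i,None,fx=s,fy=s,interpolation=cv2.INTER_CUBIC)
cv2.imwrite('pics/crop1.png',np.hstack([crop('side0',170,180,150,220,2.7),crop('top0',90,90,150,220,2.7)][:2]))
E
```

```text
top base 9241 ((606.7476806640625, 196.26190185546875), (251.46978759765625, 150.4827423095703), 72.64259338378906) [[497.0, 99.0], [641.0, 54.0], [716.0, 294.0], [572.0, 339.0]] z [0.006 0.009 0.013]
top traytop 1388 ((627.2976684570312, -153.05999755859375), (122.37097930908203, 118.9574966430664), 77.39521789550781) [[556.0, -200.0], [672.0, -226.0], [699.0, -106.0], [583.0, -80.0]] z [0.037 0.044 0.047]
top trayfloor 1725 ((610.2311401367188, -149.16751098632812), (136.06890869140625, 142.5283966064453), 77.43028259277344) [[526.0, -200.0], [665.0, -231.0], [695.0, -98.0], [555.0, -67.0]] z [0.003 0.005 0.011]
hi 2008 [0.206 0.213 0.219]
top bar 1548 ((620.3592529296875, 191.12741088867188), (240.21902465820312, 80.49960327148438), 73.31251525878906) [[547.0, 88.0], [624.0, 65.0], [693.0, 295.0], [616.0, 318.0]] z [0.207 0.213 0.217]
top pack warm 672 ((574.9180908203125, 137.42532348632812), (87.2210922241211, 52.42802047729492), 5.886322498321533) [[529.0, 159.0], [534.0, 107.0], [621.0, 116.0], [616.0, 168.0]] z [0.113 0.187 0.219]
side base 8174 ((607.06494140625, 195.4508666
[... 307 characters left out ...]
0], [700.0, -104.0], [583.0, -77.0]] z [0.036 0.044 0.048]
side trayfloor 786 ((620.2990112304688, -142.92709350585938), (130.7021484375, 170.74655151367188), 83.31002807617188) [[528.0, -198.0], [697.0, -218.0], [713.0, -88.0], [543.0, -68.0]] z [0.004 0.007 0.014]
hi 1825 [0.198 0.213 0.219]
side bar 1399 ((621.2877807617188, 193.19219970703125), (237.14462280273438, 81.2327880859375), 72.90939331054688) [[548.0, 92.0], [625.0, 68.0], [695.0, 295.0], [617.0, 318.0]] z [0.199 0.213 0.218]
side pack warm 826 ((587.6255493164062, 141.4053955078125), (51.25211715698242, 35.83712387084961), 51.86466979980469) [[558.0, 132.0], [586.0, 110.0], [618.0, 150.0], [589.0, 173.0]] z [0.114 0.179 0.219]
```

View pics/crop1.png

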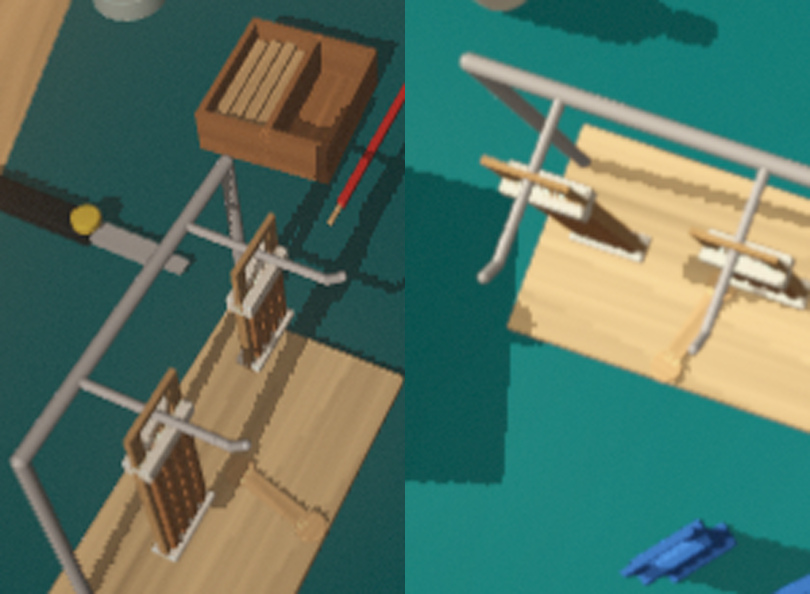

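```bash
cat >> h.py <<'E'
RY=np.deg2rad(-17.4); TY=np.deg2rad(-12.6)
def ax(y): return np.array([np.cos(y),np.sin(y),0]),np.array([-np.sin(y),np.cos(y),0])
def down(yaw,flip):  # tool y along +-local y, z down
    x,y=ax(yaw); s=-1 if flip else 1
    return np.c_[np.cross(s*y,[0,0,-1]),s*y,[0,0,-1]]
def delta(targets,R):
    s=robot.read_state();p0=np.array(s['tool_pos']);R0=Ro.from_rotvec(s['orientation'])
    print('t',round(s['t'],2),'pos',p0.round(4),'rv',(R0.inv()*Ro.from_matrix(R)).as_rotvec().round(4))
    for T in targets: print(T,'->',R0.inv().apply(np.array(T)-p0).round(4))
E
python3 - <<'E'
from h import *
x,y=ax(RY);o=np.array([.607,.196,0])
for n in('top','side'):
    a=np.load(f'pics/pk_{n}.npy');a=a[np.isfinite(a).all(1)];q=a[:,:3]-o;X=q@x;Y=q@y;Z=a[:,2]
    for lo,hi in((.11,.15),(.15,.18),(.18,.19),(.19,.2),(.2,.222)):
        m=(Z>lo)&(Z<hi)&(abs(X)<.03)&(Y>-.1)&(Y<-.02);print(n,lo,m.sum(),*[np.percentile(v[m],[5,50,95]).round(4) for v in(X,Y)] if m.sum() else 0)
m=robot.camera_model('wrist');print(np.array(m['tool_from_camera']).round(3),m['K'][0][0])
s=robot.read_state()
for f in(0,1): delta([[.589,.139,.30]],down(RY,f))
print(Ro.from_rotvec(s['orientation']).as_matrix().round(2))
E
```

```text
top 0.11 162 [-0.0093 -0.0066  0.0057] [-0.085  -0.0721 -0.0435]
top 0.15 39 [-0.0095 -0.0033  0.0027] [-0.0854 -0.0847 -0.0547]
top 0.18 155 [-0.0095 -0.0013  0.0079] [-0.0847 -0.0663 -0.037 ]
top 0.19 18 [-0.0027 -0.0023 -0.0002] [-0.0852 -0.0759 -0.0368]
top 0.2 219 [-0.0234 -0.0009  0.0228] [-0.0828 -0.0618 -0.0389]
side 0.11 271 [-0.0089 -0.006   0.0014] [-0.0776 -0.0511 -0.0342]
side 0.15 144 [-0.0088 -0.006   0.0021] [-0.0751 -0.0448 -0.034 ]
side 0.18 203 [-0.0094 -0.0036  0.007 ] [-0.0805 -0.0569 -0.0346]
side 0.19 41 [-0.0024 -0.0018  0.0009] [-0.0835 -0.0431 -0.0343]
side 0.2 162 [-0.0093 -0.0016  0.0021] [-0.0815 -0.0575 -0.0345]
[[-0.    -0.958 -0.285  0.078]
 [ 1.    -0.     0.     0.   ]
 [-0.    -0.285  0.958 -0.156]
 [ 0.     0.     0.     1.   ]] 377.36510761456526
t 0.5 pos [ 0.2101 -0.562   0.2296] rv [ 0.     -0.     -2.4801]
[0.589, 0.139, 0.3] -> [ 0.6003 -0.5239 -0.0703]
t 0.5 pos [ 0.2101 -0.562   0.2296] rv [-0.     -0.      0.6615]
[0.589, 0.139, 0.3] -> [ 0.6003 -0.5239 -0.0703]
[[ 0.94  0.35  0.  ]
 [ 0.35 -0.94  0.  ]
 [ 0.   -0.   -1.  ]]
```

>>> move_arm(deltas=[0.05,-0.045,-0.07,0,0,0.06,1,0.1,-0.09,-0.07,0,0,0.15,1,0.15,-0.13,-0.07,0,0,0.24,1,0.2,-0.17,-0.07,0,0,0.32,1,0.24,-0.21,-0.07,0,0,0.4,1,0.29,-0.25,-0.07,0,0,0.48,1,0.33,-0.29,-0.07,0,0,0.56,1,0.38,-0.33,-0.07,0,0,0.66,1,0.43,-0.37,-0.07,0,0,0.66,1,0.47,-0.41,-0.07,0,0,0.66,1,0.52,-0.45,-0.07,0,0,0.66,1,0.56,-0.49,-0.07,0,0,0.66,1], squeeze=15)

```text
t: 2.0
tool_pos: [0.5568, 0.0806, 0.2999]
orientation: [3.106, -0.473, 0.001]
force: [0.3, -0.8, -0.0]
opening: 0.0929
gripper_force: 0.0
```

```bash
python3 - <<'E'
from h import *
delta([[.588,.139,.30]],down(RY,1))
E
```

```text
t 2.0 pos [0.5568 0.0806 0.2999] rv [-0.0001 -0.0008  0.0016]
[0.588, 0.139, 0.3] -> [ 0.0124 -0.065  -0.0001]
```

>>> move_arm(deltas=[0.008,-0.045,0,0,0,0,1,0.012,-0.065,0,0,0,0,1,0.012,-0.065,0,0,0,0,1])

```text
t: 2.38
tool_pos: [0.5869, 0.1384, 0.2991]
orientation: [3.106, -0.469, -0.001]
force: [-0.0, 0.2, -0.6]
opening: 0.0932
gripper_force: 0.0
```

```bash
python3 - <<'E'
from h import *
s=robot.read_state();p,d=save('wrist','w1');P=cloud('wrist',d,s)
x,y=ax(RY);o=np.array([.607,.196,0]);q=P-o;X=q@x;Y=q@y;Z=P[...,2]
for lo,hi in((.12,.17),(.18,.19),(.2,.208),(.208,.225)):
    m=(Z>lo)&(Z<hi)&(abs(X)<.035)&(Y>-.1)&(Y<-.02);print(lo,m.sum(),*[np.percentile(v[m],[5,50,95]).round(4) for v in(X,Y,Z)] if m.sum() else 0)
    if m.sum()>20: print(cv2.minAreaRect(np.c_[X[m],Y[m]].astype(np.float32)*1000))
m=(Z>.2)&(Z<.216)&(X>-.045)&(X<-.02)&(abs(Y+.06)<.025);print('peg',m.sum(),np.median(Y[m]))
m=(Z>.2)&(Z<.216)&(X<.04)&(X>.02)&(abs(Y+.06)<.025);print('peg',m.sum(),np.median(Y[m]))
delta([[.588,.139,.17]],down(RY,1))
E
```

```text
0.12 499 [0.0016 0.0051 0.0055] [-0.0829 -0.0644 -0.038 ] [0.1227 0.1425 0.163 ]
((3.567401885986328, -60.59123229980469), (4.353993892669678, 49.927303314208984), 0.08792813867330551)
0.18 1070 [-0.0064  0.0029  0.0078] [-0.082  -0.0569 -0.0389] [0.1831 0.1878 0.1891]
((0.35680627822875977, -60.55221939086914), (15.63267707824707, 50.09552764892578), 0.10984066128730774)
0.2 91 [0.0005 0.0008 0.0011] [-0.0844 -0.0455 -0.0367] [0.2008 0.2042 0.2072]
((0.4247112274169922, -60.59558868408203), (1.5605828762054443, 49.74751281738281), 0.09601583331823349)
0.208 1503 [-0.028   0.0005  0.0295] [-0.0808 -0.0607 -0.0399] [0.2115 0.2143 0.2207]
((0.22147846221923828, -60.65348434448242), (43.91830825805664, 59.71393966674805), 54.704933166503906)
peg 266 -0.060734577122621106
peg 272 -0.06062945841551339
t 2.42 pos [0.5867 0.1373 0.2993] rv [0.0006 0.0005 0.0026]
[0.588, 0.139, 0.17] -> [ 0.0008 -0.0021  0.1293]
```

View pics/w1.png

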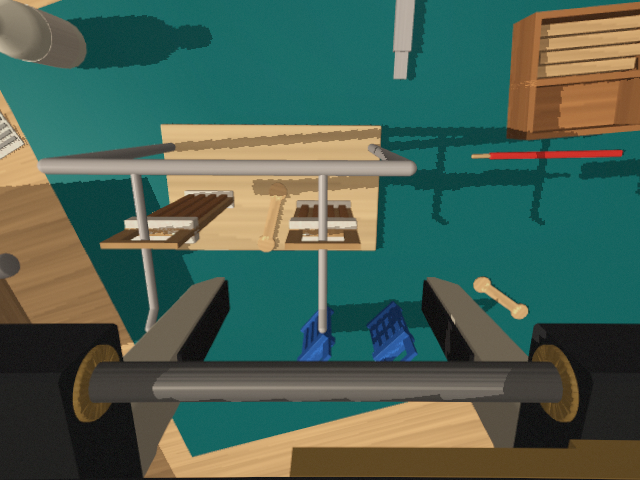

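The wrist picture shows the short pack square under the gripper, at about (323,230) on its peg (322,175–330), the fingers either side at 215 and 440. Going down and gripping.

>>> move_arm(deltas=[0,-0.001,0.03,0,0,0,1,0,-0.001,0.06,0,0,0,1,0,-0.001,0.09,0,0,0,1,0,-0.001,0.11,0,0,0,1,0,-0.001,0.129,0,0,0,1,0,-0.001,0.129,0,0,0,1,0,-0.001,0.129,0,0,0,0.4,0,-0.001,0.129,0,0,0,0.4,0,-0.001,0.129,0,0,0,0.4,0,-0.001,0.129,0,0,0,0.4,0,-0.001,0.129,0,0,0,0.4,0,-0.001,0.129,0,0,0,0.4], squeeze=15)

```text
t: 3.92
tool_pos: [0.5872, 0.1381, 0.1707]
orientation: [-3.106, 0.473, -0.0]
force: [-0.1, 0.5, 1.1]
opening: 0.0498
gripper_force: 15.0
```

>>> move_arm(deltas=[0,0,-0.003,0,0,0,0.3,0,0,-0.006,0,0,0,0.3,0,0,-0.009,0,0,0,0.3,0,0,-0.012,0,0,0,0.3,0,0,-0.0145,0,0,0,0.3,0,0,-0.0145,0,0,0,0.3])

```text
t: 4.68
tool_pos: [0.5873, 0.138, 0.1855]
orientation: [-3.106, 0.473, -0.001]
force: [0.3, 0.7, -2.2]
opening: 0.0498
gripper_force: 15.0
```

```bash
python3 - <<'E'
from h import *
s=robot.read_state();p,d=save('side','s2');P=cloud('side',d)
delta([[.588,.139,.185]],down(RY,1))
x,y=ax(RY);o=np.array([.607,.196,0]);q=P-o;X=q@x;Y=q@y;Z=P[...,2]
m=(Z>.08)&(Z<.26)&(X<.01)&(X>-.03)&(Y>-.1)&(Y<-.02)
for lo in np.arange(.1,.26,.01):
    k=m&(Z>lo)&(Z<=lo+.01);print(round(lo,3),k.sum(),*[np.percentile(v[k],[5,50,95]).round(4) for v in(X,Y)] if k.sum() else 0)
i=cv2.imread('pics/s2.png')[200:380,180:360];cv2.imwrite('pics/s2c.png',cv2.resize(i,None,fx=3.2,fy=3.2))
E
```

```text
t 4.72 pos [0.5872 0.138  0.1852] rv [-0.0001 -0.0002  0.0015]
[0.588, 0.139, 0.185] -> [ 0.0005 -0.0012  0.0002]Traceback (most recent call last):
  File "<stdin>", line 7, in <module>
TypeError: Value after * must be an iterable, not int
```

```bash
python3 - <<'E'
from h import *
i=cv2.imread('pics/s2.png')[200:380,180:360];a=cv2.resize(i,None,fx=2.2,fy=2.2)
s=robot.read_state();p,d=save('wrist','w2');P=cloud('wrist',d,s)
x,y=ax(RY);o=np.array([.607,.196,0]);q=P-o;X=q@x;Y=q@y;Z=P[...,2]
m=(abs(X)<.03)&(abs(Y+.06)<.024)&(Z>.1)&(Z<.25)
h,e=np.histogram(Z[m],np.arange(.1,.25,.004));print([(round(b,3),c) for b,c in zip(e,h) if c])
w=cv2.resize(p[120:360,180:460,::-1],(400,396*240//280 if 0 else 396));cv2.imwrite('pics/c2.png',np.hstack([a,w]))
E
```

```text
[(np.float64(0.12), np.int64(1)), (np.float64(0.124), np.int64(99)), (np.float64(0.128), np.int64(551)), (np.float64(0.132), np.int64(91)), (np.float64(0.136), np.int64(143)), (np.float64(0.14), np.int64(163)), (np.float64(0.144), np.int64(161)), (np.float64(0.148), np.int64(175)), (np.float64(0.152), np.int64(183)), (np.float64(0.156), np.int64(203)), (np.float64(0.16), np.int64(205)), (np.float64(0.164), np.int64(231)), (np.float64(0.168), np.int64(242)), (np.float64(0.172), np.int64(261)), (np.float64(0.176), np.int64(259)), (np.float64(0.18), np.int64(206)), (np.float64(0.184), np.int64(102)), (np.float64(0.188), np.int64(68)), (np.float64(0.192), np.int64(369)), (np.float64(0.196), np.int64(425)), (np.float64(0.2), np.int64(3226)), (np.float64(0.204), np.int64(275)), (np.float64(0.208), np.int64(391)), (np.float64(0.212), np.int64(1671)), (np.float64(0.216), np.int64(345)), (np.float64(0.22), np.int64(349)), (np.float64(0.224), np.int64(399)), (np.float64(0.228), np.int64(970)), (np.float64(0.232), np.int64(284)), (np.float64(0.236), np.int64(2)), (np.float64(0.24), np.int64(2)), (np.float64(0.244), np.int64(5))]
```

View pics/c2.png

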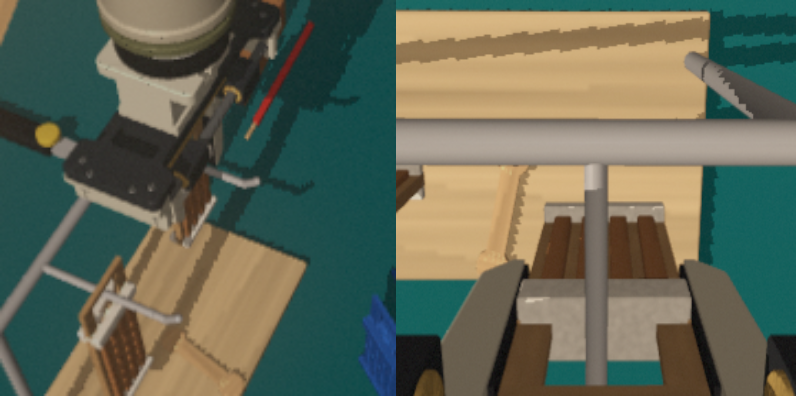

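The left half shows the pack lifted in the gripper and the long one hanging undisturbed. In the right half the pack is square between the fingers, its block top (about 605,300) just below the peg, at z≈0.202 as wanted. Sliding off level.

>>> move_arm(deltas=[-0.01,0,0,0,0,0,0.3,-0.022,0,0,0,0,0,0.3,-0.034,0,0,0,0,0,0.3,-0.046,0,0,0,0,0,0.3,-0.058,0,0,0,0,0,0.3,-0.07,0,0,0,0,0,0.3,-0.082,0,0,0,0,0,0.3,-0.094,0,0,0,0,0,0.3,-0.106,0,0,0,0,0,0.3,-0.118,0,0,0,0,0,0.3,-0.13,0,0,0,0,0,0.3,-0.13,0,0,0,0,0,0.3])

```text
t: 6.28
tool_pos: [0.4624, 0.177, 0.1852]
orientation: [-3.106, 0.472, -0.0]
force: [-0.4, 0.4, -0.2]
opening: 0.0494
gripper_force: 15.0
```

```bash
python3 - <<'E'
from h import *
t=np.array([.598,-.1463])
delta([[.4635,.177,.25],[.53,-.08,.25],[*t,.25],[*t,.15]],down(TY,1))
E
```

```text
t 6.28 pos [0.4624 0.177  0.1852] rv [-0.0001 -0.0001 -0.0816]
[0.4635, 0.177, 0.25] -> [ 0.0011 -0.0003 -0.0648]
[0.53, -0.08, 0.25] -> [ 0.1409  0.2253 -0.0648]
[np.float64(0.598), np.float64(-0.1463), 0.25] -> [ 0.2256  0.2685 -0.0648]
[np.float64(0.598), np.float64(-0.1463), 0.15] -> [0.2255 0.2685 0.0352]
```

>>> move_arm(deltas=[0,0.02,-0.03,0,0,0,0.3,0,0.05,-0.06,0,0,0,0.3,0.01,0.09,-0.065,0,0,0,0.3,0.02,0.13,-0.065,0,0,-0.02,0.3,0.04,0.17,-0.065,0,0,-0.04,0.3,0.07,0.21,-0.065,0,0,-0.06,0.3,0.11,0.24,-0.065,0,0,-0.08,0.3,0.15,0.26,-0.065,0,0,-0.082,0.3,0.19,0.2685,-0.065,0,0,-0.082,0.3,0.215,0.2685,-0.065,0,0,-0.082,0.3,0.2255,0.2685,-0.065,0,0,-0.082,0.3,0.2255,0.2685,-0.065,0,0,-0.082,0.3])

```text
t: 7.78
tool_pos: [0.5984, -0.1467, 0.2497]
orientation: [-3.122, 0.345, 0.001]
force: [-0.6, -0.7, -0.8]
opening: 0.05
gripper_force: 15.0
```

```bash
python3 - <<'E'
from h import *
s=robot.read_state();p,d=save('wrist','w3');P=cloud('wrist',d,s)
R=Ro.from_rotvec(s['orientation']).as_matrix()
L=(P-np.array(s['tool_pos']))@R   # tool frame
Z=P[...,2]
w=p.astype(int);warm=w[...,0]>w[...,2]*1.15
x,y=ax(TY);q=P-np.array([.598,-.1463,0]);X=q@x;Y=q@y
m=(Z>.040)&(Z<.05)&(abs(X)<.15)&(abs(Y)<.09)&warm
print('rim',m.sum(),cv2.minAreaRect(np.c_[X[m],Y[m]].astype(np.float32)*1000),[np.percentile(v[m],[1,99]).round(4) for v in(X,Y)])
for y0 in(-.05,-.025,.025,.05):
    k=m&(abs(Y-y0)<.006); print(y0,k.sum(),np.sort(X[k])[::max(1,k.sum()//12)].round(3))
k=(abs(L[...,1])<.024)&(abs(L[...,0])<.03)&(L[...,2]>-.06)&(L[...,2]<.07)
for lo,hi in((-.05,-.035),(-.03,-.022),(-.02,-.013),(0,.04)):
    j=k&(L[...,2]>lo)&(L[...,2]<hi);print(lo,j.sum(),[np.percentile(L[...,i][j],[3,50,97]).round(4) for i in range(3)] if j.any() else '')
delta([[.598,-.1463,.15]],down(TY,1))
E
```

```text
rim 4317 ((28.84320068359375, -0.6785316467285156), (122.44232940673828, 117.43780517578125), 89.9795150756836) [array([-0.0295,  0.0875]), array([-0.0612,  0.06  ])]
-0.05 435 [-0.03  -0.027 -0.024 -0.011  0.015  0.024  0.027  0.031  0.052  0.071
  0.083  0.086  0.087]
-0.025 282 [-0.03  -0.028 -0.026 -0.024 -0.024  0.024  0.025  0.027  0.028  0.083
  0.085  0.086  0.088]
0.025 263 [-0.03  -0.027 -0.025 -0.024 -0.023  0.024  0.026  0.027  0.028  0.083
  0.084  0.086  0.088]
0.05 575 [-0.03  -0.025 -0.019 -0.002  0.014  0.024  0.028  0.038  0.051  0.066
  0.079  0.084  0.087]
-0.05 1920 [array([0.0018, 0.0025, 0.005 ]), array([-0.0238, -0.0037,  0.0229]), array([-0.0477, -0.044 , -0.0358])]
-0.03 587 [array([-0.0002,  0.0025,  0.0057]), array([-0.0238, -0.015 ,  0.0233]), array([-0.0298, -0.0263, -0.0223])]
-0.02 4170 [array([-0.0073,  0.0035,  0.0097]), array([-0.0217,  0.0005,  0.0218]), array([-0.0184, -0.0171, -0.014 ])]
0 2660 [array([0.0032, 0.0067, 0.0074]), array([-0.0225, -0.0001,  0.0224]), array([0.0015, 0.0188, 0.0387])]
t 7.83 pos [ 0.598  -0.1465  0.25  ] rv [-0.      0.0006 -0.    ]
[0.598, -0.1463, 0.15] -> [ 0.     -0.0001  0.1   ]
```

View pics/w3.png

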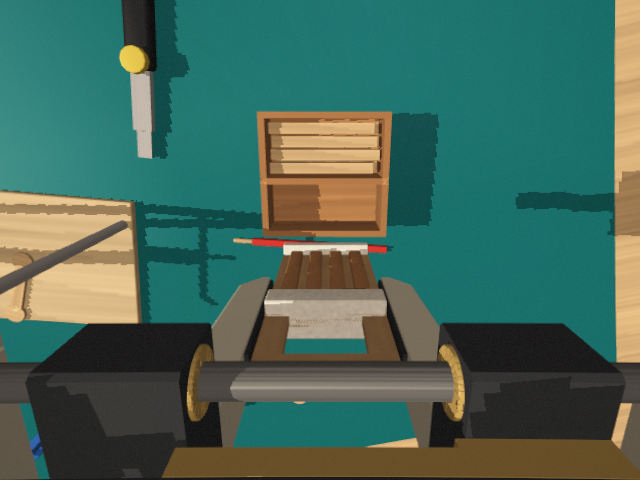

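The wrist picture shows the pack held upright at about (325,290), and the tray's empty compartment (265–385, 183–232) is free and, by the measurement, centred below. Lowering.

>>> move_arm(deltas=[-0.001,0,0.03,0,0,0,0.3,-0.001,0,0.06,0,0,0,0.3,-0.001,0,0.09,0,0,0,0.3,-0.001,0,0.115,0,0,0,0.3,-0.001,0,0.135,0,0,0,0.3,-0.001,0,0.15,0,0,0,0.3,-0.001,0,0.16,0,0,0,0.3,-0.001,0,0.168,0,0,0,0.3,-0.001,0,0.174,0,0,0,0.3,-0.001,0,0.178,0,0,0,0.3,-0.001,0,0.18,0,0,0,0.3,-0.001,0,0.18,0,0,0,0.3])

```text
t: 9.32
tool_pos: [0.5975, -0.1465, 0.0702]
orientation: [3.123, -0.345, 0.0]
force: [0.3, 0.4, -1.6]
opening: 0.05
gripper_force: 15.0
```

>>> move_arm(deltas=[0,0,0.001,0,0,0,0.3,0,0,0.002,0,0,0,0.3,0,0,0.003,0,0,0,0.3,0,0,0.003,0,0,0,0.3])

```text
t: 9.82
tool_pos: [0.5976, -0.1466, 0.0679]
orientation: [3.122, -0.345, 0.001]
force: [-2.4, 0.1, 4.8]
opening: 0.0497
gripper_force: 15.0
```

>>> move_arm(deltas=[0,0,0,0,0,0,0.3,0,0,0,0,0,0,0.3], squeeze=5)

```text
t: 10.07
tool_pos: [0.5978, -0.1467, 0.0678]
orientation: [3.122, -0.345, 0.001]
force: [-1.1, -0.3, 5.7]
opening: 0.0501
gripper_force: 5.0
```

>>> move_arm(deltas=[0,0,0,0,0,0,0.58,0,0,0,0,0,0,0.64,0,0,0,0,0,0,0.7,0,0,0,0,0,0,0.8,0,0,0,0,0,0,0.8,0,0,-0.01,0,0,0,0.8,0,0,-0.03,0,0,0,0.8,0,0,-0.06,0,0,0,0.8,0,0,-0.1,0,0,0,0.8,0,0,-0.14,0,0,0,0.8,0,0,-0.18,0,0,0,0.8,0,0,-0.2,0,0,0,0.8])

```text
t: 11.58
tool_pos: [0.5986, -0.1469, 0.2719]
orientation: [3.121, -0.345, 0.009]
force: [1.1, -0.1, -1.3]
opening: 0.0745
gripper_force: 0.0
```

```bash
python3 - <<'E'
from h import *
s=robot.read_state();p,d=save('wrist','w4');P=cloud('wrist',d,s);q=P-np.array([.598,-.1463,0])
x,y=ax(TY);X=q@x;Y=q@y;Z=P[...,2]
for lo,hi in((.05,.075),(.08,.09),(.1,.112),(.112,.125)):
    m=(Z>lo)&(Z<hi)&(abs(X)<.06)&(abs(Y)<.06);print(lo,m.sum(),[np.percentile(v[m],[3,50,97]).round(4) for v in(X,Y,Z)] if m.any() else '')
save('side','s4');a=cv2.imread('pics/s4.png')[130:400,170:420];cv2.imwrite('pics/s4c.png',np.hstack([cv2.resize(a,(400,432)),cv2.resize(p[:,:,::-1],(400,432))]))
E
```

```text
0.05 62 [array([0.0061, 0.0067, 0.007 ]), array([-0.0207, -0.002 ,  0.0166]), array([0.0504, 0.0556, 0.0612])]
0.08 684 [array([-0.0036,  0.004 ,  0.0093]), array([-0.0247, -0.0015,  0.0208]), array([0.0827, 0.085 , 0.0866])]
0.1 70 [array([0.002 , 0.0022, 0.0025]), array([-0.0262, -0.002 ,  0.0224]), array([0.101 , 0.106 , 0.1108])]
0.112 352 [array([-0.0014,  0.0008,  0.0024]), array([-0.0252, -0.0015,  0.0219]), array([0.113 , 0.1169, 0.1183])]
```

View pics/s4c.png

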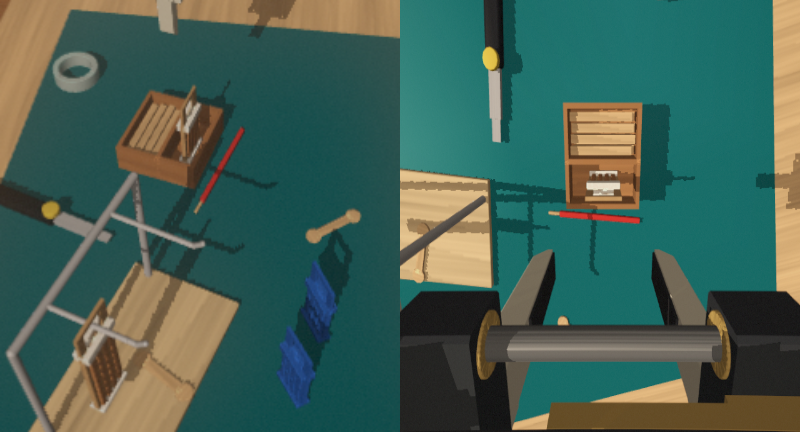

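The pack stands upright in the empty compartment (left half at 190,120; right half at 603,185). Its top measures 0.117 m and it is centred within 2 mm; the long pack still hangs at (98,350).

```bash
python3 -c "
from h import *
print(robot.close_job())"
```

```text
the job is handed in; nothing more can be done
None
```

The short pack is off its peg and standing upright on the floor of the tray's empty compartment, centred within about 2 mm; the long pack still hangs on its peg, and the job was handed in at about 12 s with no verdict returned.

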